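# Close and pin the drop gate of a carton magazine

## Task

The drop gate on the front of the carton magazine hangs open: push it up until it is fully shut. Then take the longer of the two pins out of the rack by its head and lower it through the upper bushing and on through the gate's bushing below, until its tip comes out underneath. Finish while still holding the pin there, with its head gripped and clear above the upper bushing so that a colleague can fit the retaining collar; leave the short pin and everything else where they are.

Things in the scene. Friction and masses are not known exactly. Their poses are not given: they have to be found in the camera images.
- magazine: Open steel carton magazine fixed to the table, full of dark cartons 97 mm high. Origin on the table under the middle of the gate's hinge line; x points from the gate into the magazine (away from the robot at yaw 0), y along the gate. Reaches x -12 to 208, y +-130 mm; walls 117 high. A side post (y 114 to 130, 144 high) with an arm along -x carries the upper bushing; nothing is higher
- gate (a joint): Angle of the drop gate, rad: 0 = fully shut (upright, against a stop), grows as its top edge swings down to the magazine's -x side, stop at 0.9. It starts part open. Its stiff hinge (friction 0.3 N m) keeps it where it is left; about 3 to 5 N at the top edge pushes it up
- gate_hinge (a point): Middle of the gate's hinge line, along the magazine's y, 15 mm above the table. The gate is a steel plate 220 mm wide, 8 mm thick, 103 mm high from this line to its top, turned with the gate
- gate_edge (a point): Middle of the gate's top edge, which is a 12 mm round bar along the whole width (bar centre 6 mm below this point); 118 mm above the table when shut
- upper_bushing (a point): Centre of the upper mouth of the upper (fixed) bushing: a brass block 34 x 34 mm, 14 mm thick, top 144 mm above the table, with a vertical through hole 13.5 mm across, slightly chamfered. It lies at (-36, 97) mm in the magazine's frame. Axis = point z, up
- lower_bushing (a point): Centre of the upper mouth of the gate's bushing: an equal brass block on the gate's front, same 13.5 mm through hole. It swings with the gate (point z = hole axis); with the gate shut its top is 92 mm above the table, right under the upper one, 38 mm free between the blocks, 78 mm free below it
- rack: White plastic block fixed to the table, 60 (x) x 150 (y) x 55 (z) mm, origin under its centre, with two upright blind holes at y = -40 and +40 mm, 45 mm deep, 11.5 mm across; one pin stands in each (they swap at random)
- long_pin: The longer steel pin, standing upright: origin at the centre of its tip, z along it towards its head. Shank 100 mm long and 10 mm across, tip tapered to 5 mm over its last 10 mm; then a round head 22 mm across and 36 mm high with two dark bands. 136 mm overall, about 0.15 kg. In the rack its tip is 10 mm and its head's top 146 mm above the table
- pin_shoulder (a point): Underside of the long pin's head, on its axis, 100 mm from the tip
- short_pin: A pin with the same head and thickness but a 60 mm shank, 96 mm overall; its head's top is only 106 mm above the table. Same origin and axes. Too short to reach both bushings; stays in the rack
- jar_a: dark closed jam-type jar, 62 mm across, 75 mm high, loose; origin under its centre. Not part of the job
- jar_b: dark closed jam-type jar, 62 mm across, 75 mm high, loose; origin under its centre. Not part of the job
- carton_a: dark purple gift carton, 85 mm cube with a gold band, loose; origin under its centre. Not part of the job
- carton_b: dark purple gift carton, 85 mm cube with a gold band, loose; origin under its centre. Not part of the job
- wrench: steel wrench lying flat on the table, 160 mm long, lying along its x; loose. Not part of the job
- collar: steel retaining collar, a stout ring 28 mm across and 10 mm high, lying on the table; loose; origin under its centre. Left for the colleague

How it is judged:
By the outcome, as a careful person would: the job done as asked, in the order asked, and still so for the second after the job is handed in, while the arm keeps its last pose, push and grip.
It also fails if it takes over 58 s, if anything falls off the work surface, if the arm or the gripper's body presses on something with over 40 N, if the wrist force passes 120 N, or if a joint passes its speed limit or range.

## Robot

A 6-joint arm with a two-finger parallel gripper is mounted at the origin on the work surface. World frame = base frame: x ahead of the robot, y to its left, z up, the work surface at z = 0. Lengths are in mm, angles in rad, forces in N, time in s.
With the tool pointing down it reaches from about 350 to 975 mm from the base axis. Payload 4.9 kg.
Tool frame: the origin (TCP) lies at the centre of the arm's flange, where the gripper is bolted on; the fingertips stand 173 mm ahead of it and the grasp point (between the pads) lies 155 mm ahead of it; z points along the fingers, y is the line along which they close (so a half turn about z gives the same grasp; the last joint's range is limited). The gripper opens to 85 mm and grips with 20 to 120 N. Pads are 22 mm wide; open, the fingers measure 114 mm over their backs; the gripper's body (76 mm by 85 mm) begins 54 mm behind the grasp point. The pads swing forward as they close: fully open they stand 13 mm farther back than shut.
Start: joints at [-1.297, 0.053, 1.613, -0, 1.476, -0.119], TCP at [239.229, -577.384, 404.704] pointing down, gripper open.
Joint ranges: [-3.01, 3.01], [-1.01, 2.22], [0.06, 2.58], [-1.02, 4.17], [0.09, 2.62], [-3.14, 3.14]. Speed limits (rad/s): [2.57, 2.57, 3.14, 3.14, 3.14, 3.14].

## Interface

Orientations are given as a unit quaternion [w, x, y, z].
In Python, from rig import r gives the robot as it stands.
- The arm moves only by the tool drive_tool, never from a script. Its argument "motion" is a list of rows, each an object of numbers: "tx", "ty", "tz": the shift along the tool's x, y, z in units of 0.5 m (1.0 is 0.5 m); "turn": the turn about the tool's z in units of pi/2 rad (1.0 is pi/2 rad). A call has 1 to 8 rows; each row shifts and turns the commanded pose from where the row before left it, along the tool's axes as they then stand; what a row does not reach is not made up. A row lasts 1/10 s, in which the tool goes at most 50 mm and 8.59 degrees, less where a joint would pass 70% of its speed; a pose out of reach is approached as far as the arm can. A call with a number of a shift or a turn outside -1 to 1 is refused whole. A call with a gripper value outside its range is refused whole. "fingers" is the opening, from 0 (shut) to 1 (fully open), set as the call begins (left out, the last holds). The fingers move at their own pace and stop on an object; "newtons" is the grip in N (left out, the last holds). Time passes only in rows, so rows that do not move let the fingers close. It gives the time, the measured TCP pose, the force, the opening and the grip force at its end, in the units of the state.
- r.get_state(): the state, without advancing time (a new reading comes with each control period).
- r.capture(name): name is "scene" or "top"; returns a dict with "frame" (400x640x3 uint8, red, green, blue), "fx", "fy", "cx", "cy" (pixels), "camera_from_world" (4x4, takes a point from world to camera coordinates). Camera axes: x right, y up, looking along -z (the intrinsics and any distortion apply to the point x, -y, -z); pixel columns grow to the right and rows downward; lengths in mm; the calibration is good to about 2 mm. A picture is of the moment at which its call begins. There is no depth.
- r.finish_job(): hands the job in; it is judged then, once.
The state is a dict: "time_s": time; "joint_positions": joint angles; "qd": joint speeds; "tau": joint torques, N m; "position": TCP position; "eef_rot": TCP orientation; "wrist_force": force on the tool from outside, world axes, zero at the start; "moment": the same for the moment, N m; "opening": finger opening in mm; "grip_force": force on a finger pad.
Only numpy, scipy, OpenCV 4.12 (cv2) and the standard library are available. Lean on these libraries where they do the work, as an engineer would, in place of code of your own. Each camera call takes 0.05 s, during which the arm holds its last target. There are 200 camera calls.

## Working session

There is one attempt and no reset: what is moved stays moved. The work goes in short steps, Python scripts to look and compute and a tool call to move; the robot and the scene stay as the last step left them, time stands still between calls to the robot, and variables do not carry over. Pictures are saved under pics/ and viewed, at most 10 in all, crops included, and the job is handed in when it is done.

Besides the shell and the picture viewer there is one more tool, called after ">>>" as name(argument=value, ...), one argument or row to a line, values as JSON. drive_tool: Moves the arm, as the interface text tells. Its arguments: {"type":"object","properties":{"motion":{"type":"array","items":{"type":"object","properties":{"tx":{"type":"number","minimum":-1,"maximum":1},"ty":{"type":"number","minimum":-1,"maximum":1},"tz":{"type":"number","minimum":-1,"maximum":1},"turn":{"type":"number","minimum":-1,"maximum":1}}}},"fingers":{"type":"number"},"newtons":{"type":"number"}},"required":["motion"]}

```bash
mkdir -p pics; python3 - <<'E'
from rig import r
import cv2,numpy as np
for n in("scene","top"):
    c=r.capture(n); cv2.imwrite(f"pics/{n}0.png",c["frame"][:,:,::-1])
    print(n,{k:v for k,v in c.items() if k!="frame"})
    np.savez(f"{n}0.npz",**c)
print(r.get_state())
E
```

```text
scene {'fx': 403.6417738013953, 'fy': 403.6417738013953, 'cx': 315.9468668998223, 'cy': 199.0502473292992, 'camera_from_world': array([[ 6.20544199e-01,  7.83816766e-01,  2.35833576e-02,
        -3.65985083e+02],
       [-4.67380436e-01,  3.45539574e-01,  8.13730871e-01,
         1.75603087e+02],
       [ 6.29666917e-01, -5.15978371e-01,  5.80763200e-01,
        -1.37153639e+03],
       [ 0.00000000e+00,  0.00000000e+00,  0.00000000e+00,
         1.00000000e+00]])}
top {'fx': 460.6149651383587, 'fy': 460.6149651383587, 'cx': 320.3415421194948, 'cy': 196.34388248646047, 'camera_from_world': array([[ 1.19024098e-02, -9.99919022e-01,  4.50358342e-03,
        -1.45468955e+01],
       [ 9.92463059e-01,  1.23627755e-02,  1.21918985e-01,
        -5.49671899e+02],
       [-1.21964789e-01,  3.01851045e-03,  9.92529838e-01,
        -1.41173061e+03],
       [ 0.00000000e+00,  0.00000000e+00,  0.00000000e+00,
         1.00000000e+00]])}
{'time_s': 0.1, 'joint_positions': array([-1.29698053e+00,  5.32841350e-02,  1.61413901e+00,  9.71844980e-06,
        1.47599088e+00, -1.19021854e-01]), 'qd': array([ 0.00155147, -0.00106773, -0.00423017,  0.00136075, -0.00150122,
        0.00051169]), 'tau': array([-3.38805012e-05, -3.94898343e+01, -3.71366286e+01, -1.36406470e-04,
        3.86374086e-03,  2.75619101e-06]), 'position': array([ 239.18065211, -577.16401392,  403.60038385]), 'eef_rot': array([-9.08334030e-04,  9.80771445e-01,  1.95157737e-01, -6.55915095e-05]), 'wrist_force': array([-0.07528886,  0.09282974, -0.38738916]), 'moment': array([-0.00632747, -0.01019698,  0.01549826]), 'grip_force': 0.0, 'opening': 85.50074413494983}
```

View pics/scene0.png

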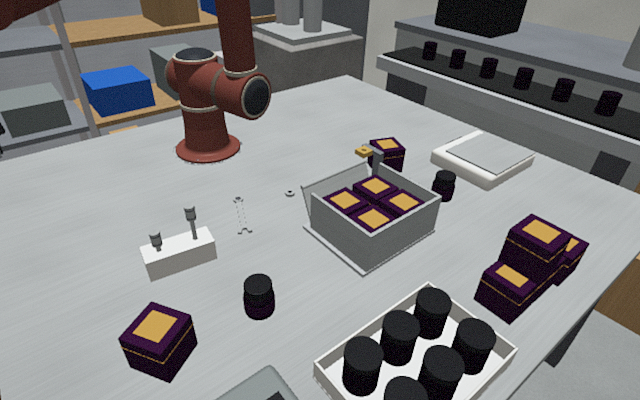

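View pics/top0.png

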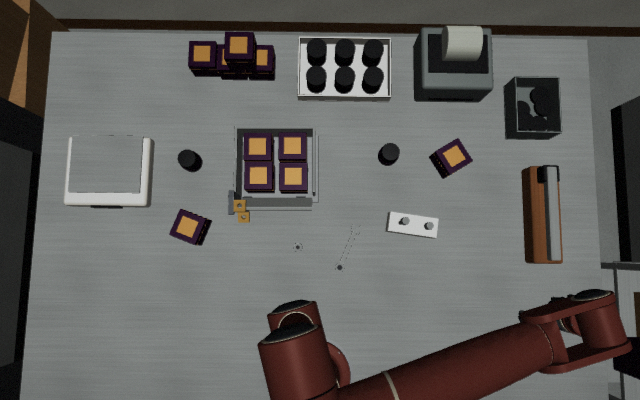

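Scene: magazine near (370,215), rack near (178,252), with the long pin on the right at (190,212). Top: bushings at (239,206) and (243,216), rack at (413,224), pins at (404,221) and (429,226). I'll zoom in.

```bash
python3 - <<'E'
import cv2
a=cv2.imread("pics/top0.png")[118:248,222:322]; cv2.imwrite("pics/t1.png",cv2.resize(a,None,fx=4.5,fy=4.5,interpolation=2))
a=cv2.imread("pics/scene0.png")[130:290,130:450]; b=cv2.imread("pics/top0.png")[205:245,380:445]
b=cv2.resize(b,None,fx=4.5,fy=4.5,interpolation=2)
a=cv2.resize(a,None,fx=2.5,fy=2.5,interpolation=2)
import numpy as np
o=np.zeros((600,800,3),np.uint8);o[:400]=a;o[410:410+180,:292]=b
cv2.imwrite("pics/s1.png",o)
E
```

```text
(no output)
```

View pics/t1.png

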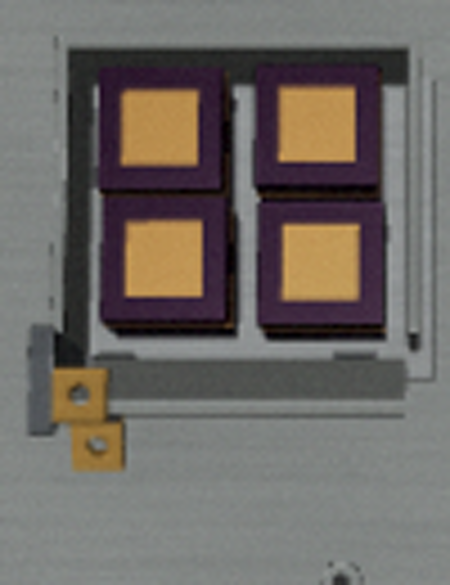

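View pics/s1.png

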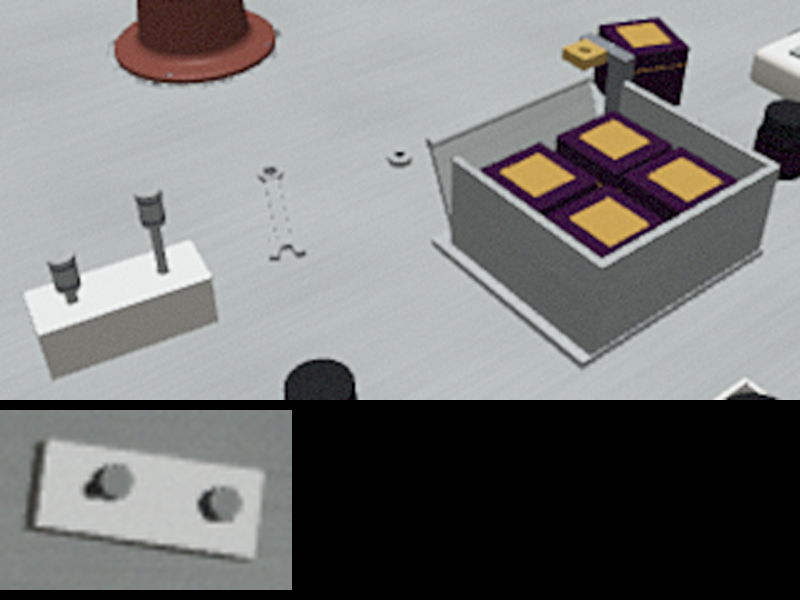

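Top crop: the upper bushing's hole is at crop (79,394), the gate bushing's at (97,446), and the long pin's head top at (116,72). Scene crop: the upper hole is at (585,49), the gate bar ends at (430,143) and the pin head top is at (149,193). Next, a fit.

```bash
cat > h.py <<'E'
import numpy as np
from scipy.optimize import least_squares
C={n:dict(np.load(n+"0.npz")) for n in("scene","top")}
def proj(n,p):
    c=C[n];q=c["camera_from_world"]@np.r_[p,1]
    return np.array([c["cx"]+c["fx"]*q[0]/-q[2],c["cy"]-c["fy"]*q[1]/-q[2]])
def back(n,uv,z):
    return least_squares(lambda p:proj(n,np.r_[p,z])-uv,[500,0]).x
def tri(a,b):
    s=least_squares(lambda p:np.r_[proj("scene",p)-a,proj("top",p)-b],[500,0,100]);return s.x,s.fun
T=lambda x,y:np.array([(x+.5)/4.5-.5+222,(y+.5)/4.5-.5+118])
S=lambda x,y:np.array([(x+.5)/2.5-.5+130,(y+.5)/2.5-.5+130])
K=lambda x,y:np.array([(x+.5)/4.5-.5+380,(y+.5)/4.5-.5+205])
E
python3 - <<'E'
from h import *
print("upb tri",tri(S(585,49),T(79.5,394)),"top144",back("top",T(79.5,394),144),"scene144",back("scene",S(585,49),144))
for q in [(53,367),(105,367),(107,421),(54,423)]: print("blk",back("top",T(*q),144))
for q in [(28,325),(53,325),(55,434),(28,434)]: print("post",back("top",T(*q),144))
for q in [(455,160),(605,262),(778,165)]: print("wall117",back("scene",S(*q),117))
for q in [(435,243),(583,362)]: print("base0",back("scene",S(*q),0))
for q in [(435,380)]: print("base0 top",back("top",T(*q),0))
print("long tri",tri(S(149,193),K(116,72)),"146",back("top",K(116,72),146),back("scene",S(149,193),146))
print("long106",back("top",K(116,72),106))
print("short106",back("top",K(225,94),106), back("scene",S(63,258),106))
for q in [(48,30),(265,60),(255,147),(36,118)]: print("rack55",back("top",K(*q),55))
for q in [(24,293),(195,242),(214,275),(42,333)]: print("rack55 s",back("scene",S(*q),55))
u=back("top",T(79.5,394),144)
for yaw in(-.03,0,.03):
  R=np.array([[np.cos(yaw),-np.sin(yaw)],[np.sin(yaw),np.cos(yaw)]]);o=u-R@[-36,97]
  def lb(a): 
    x=-36*np.cos(a)-77*np.sin(a); z=15+77*np.cos(a)-36*np.sin(a); return np.r_[o+R@[x,97],z]
  s=least_squares(lambda a:proj("top",lb(a[0]))-T(97,446),[.3])
  def ed(a): return np.r_[o+R@[-103*np.sin(a),-110],15+103*np.cos(a)]
  s2=least_squares(lambda a:proj("scene",ed(a[0]))-S(431,142),[.3])
  print(yaw,o,s.x,s.fun,s2.x,s2.fun)
E
```

```text
upb tri (array([507.16033646, 225.64923137, 144.10199585]), array([ 0.23897163, -0.02798329,  0.19169783,  0.17407584])) top144 [507.66883654 226.23675753] scene144 [506.76394716 225.15474013]
blk [524.89375942 243.83412242]
blk [525.3087699 210.4427167]
blk [490.50467007 208.05323529]
blk [488.80186863 241.93395294]
post [551.9244852  260.87556926]
post [552.12596441 244.78477866]
post [481.74667648 241.04826054]
post [481.53461313 258.31490819]
wall117 [558.51105192   8.39994738]
wall117 [750.24504312  17.50474087]
wall117 [748.04248446 251.19253467]
base0 [532.72129776   4.96796825]
base0 [746.36284957  10.65039075]
base0 top [535.41109813  -1.55654407]
long tri (array([ 469.03149468, -254.08270504,  140.85874951]), array([ 0.0493587 , -0.00057232,  0.06299321,  0.02717851])) 146 [ 468.73761541 -252.93163837] [ 475.91107122 -256.40888572]
long106 [ 471.61803024 -260.47755637]
short106 [ 458.00591547 -332.07468102] [ 464.74030383 -334.2593901 ]
rack55 [ 503.51450409 -223.80896814]
rack55 [ 484.75228304 -372.15249944]
rack55 [ 425.36027178 -364.19133405]
rack55 [ 443.25276743 -215.23193973]
rack55 s [ 425.71514663 -364.91360135]
rack55 s [ 450.31553008 -214.6612236 ]
rack55 s [ 503.08637017 -221.96329241]
rack55 s [ 483.75914052 -369.83252873]
-0.03 [540.74307423 128.20056625] [0.41324963] [-0.38417431  0.04348287] [0.26897869] [ 0.92641269 -2.39466363]
0 [543.66883654 129.23675753] [0.41150072] [-0.11365173  0.01586471] [0.3553897] [ 0.42650241 -1.89775238]
0.03 [546.56220127 130.36024227] [0.40947533] [ 0.15431992 -0.02562528] [0.4335744] [ 0.08521163 -1.05758299]
```

Measurements agree: the upper bushing is at (507.2, 225.6), with a triangulated height of 144.1 against the given 144. The long pin is at (469.2, -254), the +y hole of the rack. The gate is open about 0.41 rad and the magazine's yaw is about 0.035. I'll align the tool with the world, close the fingers and travel to in front of the gate.

>>> drive_tool(
  motion=[
    {"turn": 0.0625},
    {"turn": 0.0625},
    {"turn": 0.0625},
    {"turn": 0.0612},
    {"tx": 0.028, "ty": -0.08},
    {"tx": 0.028, "ty": -0.08},
    {"tx": 0.028, "ty": -0.08},
    {"tx": 0.028, "ty": -0.08},
  ],
  fingers=0,
)

```text
invalid input
```

>>> drive_tool(
  motion=[
    {"tx": 0, "ty": 0, "tz": 0, "turn": 0.0625},
    {"tx": 0, "ty": 0, "tz": 0, "turn": 0.0625},
    {"tx": 0, "ty": 0, "tz": 0, "turn": 0.0625},
    {"tx": 0, "ty": 0, "tz": 0, "turn": 0.0612},
    {"tx": 0.028, "ty": -0.08, "tz": 0, "turn": 0},
    {"tx": 0.028, "ty": -0.08, "tz": 0, "turn": 0},
    {"tx": 0.028, "ty": -0.08, "tz": 0, "turn": 0},
    {"tx": 0.028, "ty": -0.08, "tz": 0, "turn": 0},
  ],
  fingers=0,
  newtons=40,
)

```text
time_s: 0.9
position: [295.1, -415.7, 404.0]
eef_rot: [-0.001, 1.0, 0.001, -0.0]
wrist_force: [1.0, -0.1, -0.1]
opening: -0.2
grip_force: 0.0
```

>>> drive_tool(
  motion=[
    {"tx": 0.024, "ty": -0.08, "tz": 0, "turn": 0},
    {"tx": 0.024, "ty": -0.08, "tz": 0, "turn": 0},
    {"tx": 0.024, "ty": -0.08, "tz": 0, "turn": 0},
    {"tx": 0.024, "ty": -0.08, "tz": 0, "turn": 0},
    {"tx": 0.024, "ty": -0.08, "tz": 0, "turn": 0},
    {"tx": 0.024, "ty": -0.08, "tz": 0, "turn": 0},
    {"tx": 0.024, "ty": -0.08, "tz": 0, "turn": 0},
    {"tx": 0.024, "ty": -0.08, "tz": 0, "turn": 0},
  ],
)

```text
time_s: 1.7
position: [390.1, -95.3, 404.4]
eef_rot: [0.0, 1.0, 0.001, 0.0]
wrist_force: [0.3, -0.3, 0.5]
opening: 0.2
grip_force: 0.0
```

>>> drive_tool(
  motion=[
    {"tx": 0.02, "ty": -0.08, "tz": 0, "turn": 0},
    {"tx": 0.02, "ty": -0.08, "tz": 0, "turn": 0},
    {"tx": 0.02, "ty": -0.08, "tz": 0, "turn": 0},
    {"tx": 0.02, "ty": -0.08, "tz": 0, "turn": 0},
    {"tx": 0.02, "ty": -0.08, "tz": 0, "turn": 0},
    {"tx": 0.02, "ty": -0.04, "tz": 0, "turn": 0},
    {"tx": 0, "ty": 0, "tz": 0.06, "turn": 0},
    {"tx": 0, "ty": 0, "tz": 0.06, "turn": 0},
  ],
)

```text
time_s: 2.5
position: [450.0, 124.0, 344.6]
eef_rot: [-0.0, 1.0, 0.002, 0.001]
wrist_force: [-0.2, 0.8, -0.4]
opening: -0.0
grip_force: 0.0
```

>>> drive_tool(
  motion=[
    {"tx": 0, "ty": 0, "tz": 0.06, "turn": 0},
    {"tx": 0, "ty": 0, "tz": 0.06, "turn": 0},
    {"tx": 0, "ty": 0, "tz": 0.032, "turn": 0},
    {"tx": 0.02, "ty": 0, "tz": 0, "turn": 0},
    {"tx": 0.02, "ty": 0, "tz": 0, "turn": 0},
    {"tx": 0.02, "ty": 0, "tz": 0, "turn": 0},
    {"tx": 0.02, "ty": 0, "tz": 0, "turn": 0},
  ],
)

```text
time_s: 3.2
position: [491.0, 123.2, 270.4]
eef_rot: [-0.0, 1.0, 0.001, -0.0]
wrist_force: [-7.6, 0.1, 5.5]
opening: 0.0
grip_force: 3.7
```

>>> drive_tool(
  motion=[
    {"tx": 0.01, "ty": 0, "tz": 0, "turn": 0},
    {"tx": 0.01, "ty": 0, "tz": 0, "turn": 0},
    {"tx": 0.01, "ty": 0, "tz": 0, "turn": 0},
    {"tx": 0.01, "ty": 0, "tz": 0, "turn": 0},
  ],
)

```text
time_s: 3.6
position: [510.5, 123.3, 269.8]
eef_rot: [-0.0, 1.0, 0.001, -0.001]
wrist_force: [-4.6, -0.8, 3.7]
opening: -0.1
grip_force: 2.3
```

>>> drive_tool(
  motion=[
    {"tx": 0.008, "ty": 0, "tz": 0, "turn": 0},
    {"tx": 0.008, "ty": 0, "tz": 0, "turn": 0},
    {"tx": 0.006, "ty": 0, "tz": 0, "turn": 0},
    {"tx": 0.006, "ty": 0, "tz": 0, "turn": 0},
  ],
)

```text
time_s: 4.0
position: [524.0, 123.3, 268.8]
eef_rot: [-0.0, 1.0, 0.001, 0.0]
wrist_force: [-4.8, 0.6, 2.4]
opening: 0.0
grip_force: 1.8
```

>>> drive_tool(
  motion=[
    {"tx": 0.004, "ty": 0, "tz": 0, "turn": 0},
    {"tx": 0.004, "ty": 0, "tz": 0, "turn": 0},
    {"tx": 0.004, "ty": 0, "tz": 0, "turn": 0},
  ],
)

```text
time_s: 4.3
position: [528.4, 123.3, 268.6]
eef_rot: [0.0, 1.0, 0.001, -0.005]
wrist_force: [-20.6, -0.9, 15.5]
opening: 0.2
grip_force: 10.3
```

>>> drive_tool(
  motion=[
    {"tx": 0.002, "ty": 0, "tz": 0, "turn": 0},
    {"tx": 0, "ty": 0, "tz": 0, "turn": 0},
    {"tx": 0, "ty": 0, "tz": 0, "turn": 0},
  ],
)

```text
time_s: 4.6
position: [528.7, 123.4, 268.6]
eef_rot: [0.0, 1.0, 0.001, -0.006]
wrist_force: [-19.5, -1.2, 14.3]
opening: 0.4
grip_force: 10.0
```

>>> drive_tool(
  motion=[
    {"tx": -0.05, "ty": 0, "tz": 0, "turn": 0},
    {"tx": -0.08, "ty": 0, "tz": 0, "turn": 0},
    {"tx": -0.03, "ty": 0, "tz": -0.07, "turn": 0},
    {"tx": 0, "ty": 0.08, "tz": -0.05, "turn": 0},
    {"tx": 0, "ty": 0.08, "tz": -0.05, "turn": 0},
    {"tx": 0, "ty": 0.08, "tz": 0, "turn": 0},
    {"tx": 0, "ty": 0.08, "tz": 0, "turn": 0},
    {"tx": 0, "ty": 0.08, "tz": 0, "turn": 0},
  ],
  fingers=0.6,
)

```text
time_s: 5.4
position: [451.2, -78.7, 354.4]
eef_rot: [0.001, 1.0, 0.001, 0.002]
wrist_force: [0.7, 0.3, -0.4]
opening: 51.2
grip_force: 0.0
```

>>> drive_tool(
  motion=[
    {"tx": 0.01, "ty": 0.08, "tz": 0, "turn": 0},
    {"tx": 0.01, "ty": 0.08, "tz": 0, "turn": 0},
    {"tx": 0.01, "ty": 0.08, "tz": 0, "turn": 0},
    {"tx": 0, "ty": 0.08, "tz": 0, "turn": 0},
    {"tx": 0, "ty": 0, "tz": 0, "turn": 0},
  ],
)

```text
time_s: 5.9
position: [466.5, -240.9, 353.9]
eef_rot: [0.002, 1.0, -0.001, 0.001]
wrist_force: [-0.2, 1.5, -0.2]
opening: 50.9
grip_force: 0.0
```

```bash
python3 - <<'E'
from rig import r
import cv2,numpy as np
s=r.get_state();print(s["position"],s["eef_rot"])
o=np.zeros((600,800,3),np.uint8)
c=r.capture("scene");a=c["frame"][130:290,130:450,::-1];o[:400]=cv2.resize(a,None,fx=2.5,fy=2.5,interpolation=2)
c=r.capture("top");a=c["frame"][190:230,225:275,::-1];o[400:600,:250]=cv2.resize(a,None,fx=5,fy=5,interpolation=2)
a=c["frame"][195:235,380:480,::-1];o[400:600,290:790]=cv2.resize(a,None,fx=5,fy=5,interpolation=2)
cv2.imwrite("pics/2.png",o)
E
```

```text
[ 466.50722156 -240.92811758  353.9188471 ] [ 1.53139545e-03  9.99997526e-01 -1.41667660e-03  7.71551742e-04]
```

View pics/2.png

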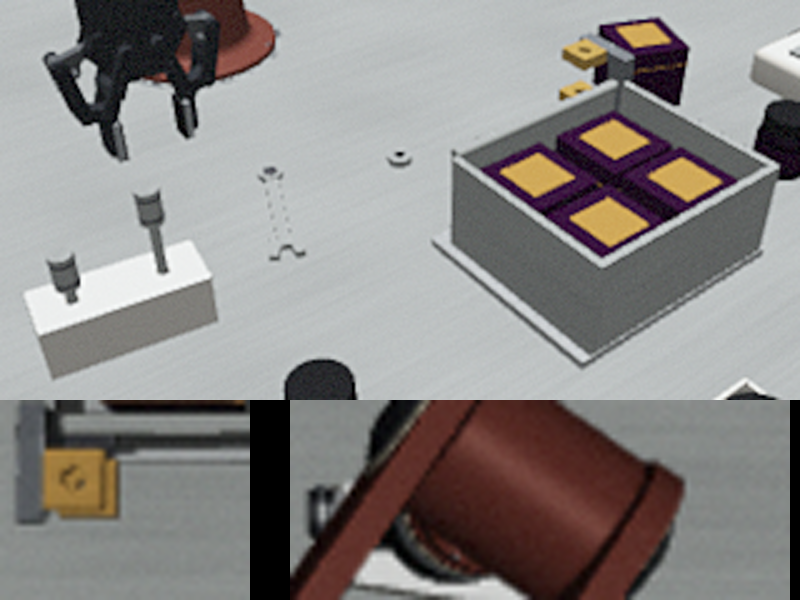

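The picture shows the gate upright and shut, with its bushing directly under the upper one (crop (575,90) below (585,49)). The pins are untouched. Now I'll descend over the long pin's head and grip it.

>>> drive_tool(
  motion=[
    {"tx": 0.0054, "ty": 0.026, "tz": 0, "turn": 0},
    {"tx": 0, "ty": 0, "tz": 0.05, "turn": 0},
    {"tx": 0, "ty": 0, "tz": 0.05, "turn": 0},
    {"tx": 0, "ty": 0, "tz": 0.034, "turn": 0},
    {"tx": 0, "ty": 0, "tz": 0, "turn": 0},
  ],
)

```text
time_s: 6.5
position: [468.6, -248.6, 283.6]
eef_rot: [-0.001, 1.0, 0.002, -0.002]
wrist_force: [-0.6, 0.3, 0.1]
opening: 51.7
grip_force: 0.0
```

>>> drive_tool(
  motion=[
    {"tx": 0, "ty": 0, "tz": 0, "turn": 0},
    {"tx": 0, "ty": 0, "tz": 0, "turn": 0},
    {"tx": 0, "ty": 0, "tz": 0, "turn": 0},
    {"tx": 0, "ty": 0, "tz": 0, "turn": 0},
    {"tx": 0, "ty": 0, "tz": 0, "turn": 0},
    {"tx": 0, "ty": 0, "tz": 0, "turn": 0},
  ],
  fingers=0,
  newtons=60,
)

```text
time_s: 7.1
position: [469.8, -250.7, 288.6]
eef_rot: [0.002, 1.0, 0.001, 0.001]
wrist_force: [-0.1, -4.3, 5.4]
opening: 20.2
grip_force: 59.3
```

>>> drive_tool(
  motion=[
    {"tx": 0, "ty": 0.004, "tz": -0.01, "turn": 0},
    {"tx": 0, "ty": 0, "tz": -0.03, "turn": 0},
    {"tx": 0, "ty": 0, "tz": -0.05, "turn": 0},
    {"tx": 0, "ty": 0, "tz": -0.06, "turn": 0},
    {"tx": 0, "ty": 0, "tz": -0.06, "turn": 0},
    {"tx": 0, "ty": 0, "tz": -0.06, "turn": 0},
    {"tx": 0, "ty": 0, "tz": -0.05, "turn": 0},
    {"tx": 0, "ty": 0, "tz": 0, "turn": 0},
  ],
)

```text
time_s: 7.9
position: [469.5, -251.6, 450.0]
eef_rot: [0.0, 1.0, 0.001, 0.002]
wrist_force: [0.4, 0.1, -0.3]
opening: 20.9
grip_force: 58.6
```

>>> drive_tool(
  motion=[
    {"tx": 0.01, "ty": -0.06, "tz": 0, "turn": 0},
    {"tx": 0.01, "ty": -0.08, "tz": 0, "turn": 0},
    {"tx": 0.01, "ty": -0.08, "tz": 0, "turn": 0},
    {"tx": 0.01, "ty": -0.08, "tz": 0, "turn": 0},
    {"tx": 0.01, "ty": -0.08, "tz": 0, "turn": 0},
    {"tx": 0.01, "ty": -0.08, "tz": 0, "turn": 0},
    {"tx": 0.01, "ty": -0.08, "tz": 0, "turn": 0},
    {"tx": 0.005, "ty": -0.08, "tz": 0, "turn": 0},
  ],
)

```text
time_s: 8.7
position: [505.4, 60.2, 443.4]
eef_rot: [-0.001, 1.0, 0.001, -0.003]
wrist_force: [1.1, 0.3, -2.0]
opening: 20.4
grip_force: 58.7
```

>>> drive_tool(
  motion=[
    {"tx": 0, "ty": -0.08, "tz": 0, "turn": 0},
    {"tx": 0, "ty": -0.08, "tz": 0, "turn": 0},
    {"tx": 0, "ty": -0.08, "tz": 0, "turn": 0},
    {"tx": 0, "ty": -0.06, "tz": 0, "turn": 0},
    {"tx": 0, "ty": -0.03, "tz": 0, "turn": 0},
    {"tx": 0, "ty": 0, "tz": 0, "turn": 0},
    {"tx": 0, "ty": 0, "tz": 0, "turn": 0},
    {"tx": 0, "ty": 0, "tz": 0, "turn": 0},
  ],
)

```text
time_s: 9.5
position: [505.8, 222.1, 446.0]
eef_rot: [0.0, 1.0, 0.0, -0.001]
wrist_force: [0.5, -0.8, -1.1]
opening: 20.4
grip_force: 58.7
```

```bash
python3 - <<'E'
from rig import r
import cv2,numpy as np
from h import *
s=r.get_state();print(s["position"],s["eef_rot"],s["wrist_force"])
o=np.zeros((600,800,3),np.uint8)
c=r.capture("scene");a=c["frame"][100:180,330:400,::-1];o[:,:525]=cv2.resize(a,None,fx=7.5,fy=7.5,interpolation=2)
c=r.capture("top");a=c["frame"][180:230,210:265,::-1];a=cv2.resize(a,None,fx=5,fy=5,interpolation=2);o[:250,525:]=a
cv2.imwrite("pics/3.png",o)
x,y,z=s["position"]
for dz in(10,-10+0): pass
for h in(0,100): 
  p=proj("scene",[x,y,z-155-121+h]);print("pred",(p+.5-[330,100])*7.5-.5)
p=proj("scene",[507.2,225.6,144]);print("bush",(p+.5-[330,100])*7.5-.5)
E
```

```text
[505.80955294 222.09858823 446.03291984] [ 3.09099244e-04  9.99999685e-01  3.63243876e-04 -6.34436596e-04] [ 0.54230817 -0.78521022 -1.10188694]
pred [254.66988342 309.11257489]
pred [282.23382367  40.29852432]
bush [257.74364114 373.12395324]
```

View pics/3.png

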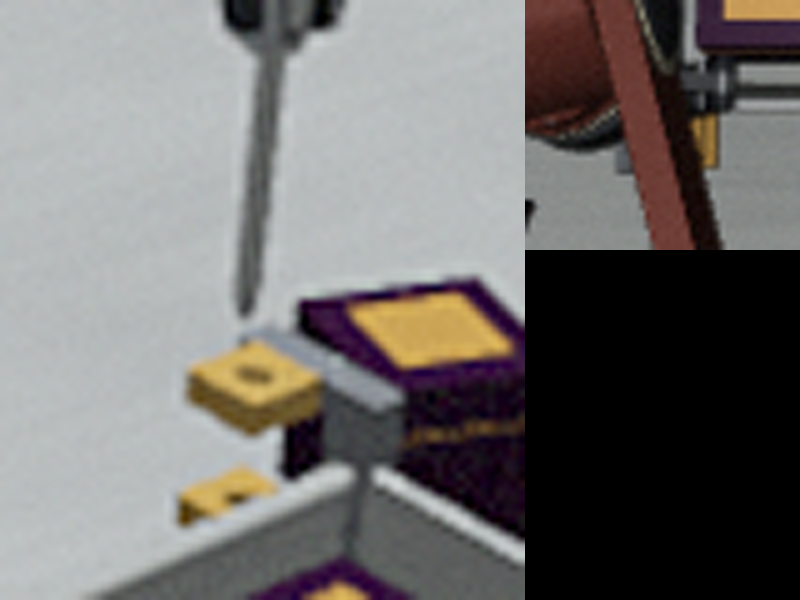

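The pin is vertical. Its tip is at crop (245,316), about 9 px left of where the tool pose predicts, and the hole is at (256,375). I'll average the readings to cut the noise.

```bash
python3 - <<'E'
from rig import r
import cv2,numpy as np
from h import *
P=[];F=[]
for i in range(12):
    F.append(r.capture("scene")["frame"].astype(float));P.append(r.get_state()["position"])
P=np.array(P);p=P.mean(0);print(p,P.std(0))
f=np.mean(F,0);np.save("f.npy",f)
for h in(5,20,50,80,95):
    u=proj("scene",[p[0],p[1],p[2]-276+h]);row=int(round(u[1]));l=f[row,int(u[0])-14:int(u[0])+15].mean(1)
    d=np.clip(np.median(l)-l-8,0,None);c=int(u[0])-14+(d*np.arange(29)).sum()/d.sum()
    print(h,u,row,c,d.astype(int))
for row in range(136,147): print(row,f[row,358:368].mean(1).astype(int))
for row in range(146,154): print(row,f[row,356:374].mean(1).astype(int))
print(proj("scene",[507.2,225.6,144]))
E
```

```text
[505.77676693 222.83591165 446.79020426] [0.06274412 0.35097374 0.05841692]
5 [363.91653513 138.74453595] 139 370.51016210984756 [  0   0   0   0   0   0   0   0   0   0   0   0  19  87  95  52   0   0
   0   0   0  10   5  25  42  57  77  95 118]
20 [364.44685337 133.58753636] 134 363.19495171622526 [ 0  0  0  0  0  0  0  0  0  0  0 12 70 85 92 29  0  0  0  0  0  0  0  0
  0  0  0  0  0]
50 [365.53414745 123.01430929] 123 364.3554525258379 [ 0  0  0  0  0  0  0  0  0  0  0  8 59 85 88 45  0  0  0  0  0  0  0  0
  0  0  0  0  0]
80 [366.65849927 112.08071981] 112 365.6559317368566 [ 0  0  0  0  0  0  0  0  0  0  0  0 48 88 89 69  6  0  0  0  0  0  0  0
  0  0  0  0  0]
95 [367.23516897 106.47298247] 106 366.4935015704538 [ 0  0  0  0  0  0  0  0  0  0 24 60 85 91 89 69 64 27  0  0  0  0  0  0
  0  0  0  0  0]
136 [188 189 195 162  99  96  87 162 191 188]
137 [187 189 193 157  93  95  91 167 192 187]
138 [185 186 190 151  89  92  99 169 191 188]
139 [184 185 191 156  88  80 123 178 191 188]
140 [184 185 191 162  92  75 156 189 189 190]
141 [185 185 190 164 103 106 173 192 188 191]
142
[... 178 characters left out ...]
4]
146 [184 182 182 162 139 153 162 160 155 148]
146 [183 183 184 182 182 162 139 153 162 160 155 148 145 148 154 142 120  88]
147 [183 181 180 175 166 164 164 164 164 164 162 161 154 148 147 151 155 142]
148 [176 170 163 157 159 154 149 149 154 160 161 162 159 158 151 147 148 151]
149 [139 158 163 163 163 133  97  97 109 121 145 160 157 157 163 162 151 147]
150 [ 82 129 156 165 166 143 115 100  93  88 137 165 159 164 163 146 123 120]
151 [ 66  79 110 138 154 167 163 151 147 148 160 165 157 151 126  88  66  67]
152 [ 70  73  72  79 108 139 156 168 173 164 155 141 115  88  71  76  75  66]
153 [ 75  69  73  74  70  79 110 141 150 126 107  88  73  76  78  81  78  69]
[363.93248548 149.3165271 ]
```

>>> drive_tool(
  motion=[
    {"tx": 0.0046, "ty": -0.0078, "tz": 0, "turn": 0},
    {"tx": 0, "ty": 0, "tz": 0.02, "turn": 0},
    {"tx": 0, "ty": 0, "tz": 0.016, "turn": 0},
    {"tx": 0, "ty": 0, "tz": 0, "turn": 0},
    {"tx": 0, "ty": 0, "tz": 0, "turn": 0},
  ],
)

```text
time_s: 10.7
position: [507.9, 227.1, 427.8]
eef_rot: [0.0, 1.0, 0.001, -0.001]
wrist_force: [-0.1, 0.0, -1.4]
opening: 20.3
grip_force: 58.7
```

```bash
python3 - <<'E'
from rig import r
import numpy as np,cv2
P=[];F=[]
for i in range(10):
    F.append(r.capture("scene")["frame"].astype(float));P.append(r.get_state()["position"])
f=np.mean(F,0);print(np.mean(P,0),r.get_state()["wrist_force"])
a=f[125:165,345:385,::-1].astype(np.uint8);cv2.imwrite("pics/4.png",cv2.resize(a,None,fx=12,fy=12,interpolation=2))
E
```

```text
[508.04947495 227.08329326 428.963258  ] [-0.32037471 -0.19835798 -1.12435411]
```

View pics/4.png

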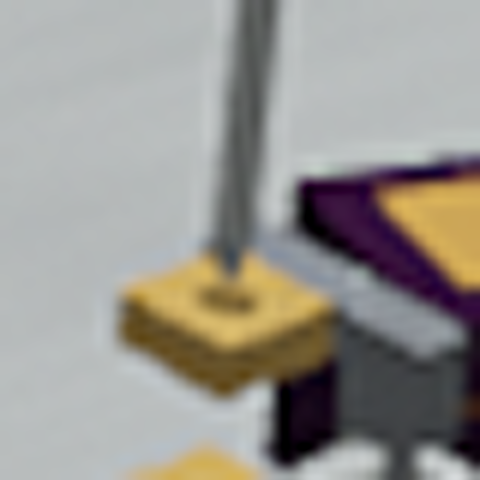

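The averaged crop shows the tip at (231,275), just above the hole at (227,297) and aligned with it. I'll lower it gently while watching the force.

>>> drive_tool(
  motion=[
    {"tx": 0, "ty": 0, "tz": 0.01, "turn": 0},
    {"tx": 0, "ty": 0, "tz": 0.008, "turn": 0},
    {"tx": 0, "ty": 0, "tz": 0.006, "turn": 0},
    {"tx": 0, "ty": 0, "tz": 0, "turn": 0},
  ],
)

```text
time_s: 11.6
position: [507.8, 227.0, 415.6]
eef_rot: [0.0, 1.0, 0.001, -0.001]
wrist_force: [0.1, -0.0, -1.5]
opening: 20.4
grip_force: 58.7
```

>>> drive_tool(
  motion=[
    {"tx": 0, "ty": 0, "tz": 0.008, "turn": 0},
    {"tx": 0, "ty": 0, "tz": 0.008, "turn": 0},
    {"tx": 0, "ty": 0, "tz": 0.008, "turn": 0},
    {"tx": 0, "ty": 0, "tz": 0, "turn": 0},
    {"tx": 0, "ty": 0, "tz": 0, "turn": 0},
  ],
)

```text
time_s: 12.1
position: [508.0, 227.1, 404.5]
eef_rot: [0.0, 1.0, 0.001, -0.0]
wrist_force: [0.5, -0.1, -0.8]
opening: 20.5
grip_force: 58.7
```

>>> drive_tool(
  motion=[
    {"tx": 0, "ty": 0, "tz": 0.012, "turn": 0},
    {"tx": 0, "ty": 0, "tz": 0.012, "turn": 0},
    {"tx": 0, "ty": 0, "tz": 0.012, "turn": 0},
    {"tx": 0, "ty": 0, "tz": 0.012, "turn": 0},
    {"tx": 0, "ty": 0, "tz": 0.01, "turn": 0},
    {"tx": 0, "ty": 0, "tz": 0, "turn": 0},
    {"tx": 0, "ty": 0, "tz": 0, "turn": 0},
  ],
)

```text
time_s: 12.8
position: [508.0, 227.1, 375.6]
eef_rot: [0.0, 1.0, 0.001, -0.0]
wrist_force: [-0.1, -0.0, -0.4]
opening: 20.3
grip_force: 58.7
```

```bash
python3 - <<'E'
from rig import r
import numpy as np,cv2
P=[];F=[]
for i in range(8):
    F.append(r.capture("scene")["frame"].astype(float));P.append(r.get_state()["position"])
f=np.mean(F,0);print(np.mean(P,0),r.get_state()["wrist_force"])
a=f[110:175,340:390,::-1].astype(np.uint8);cv2.imwrite("pics/5.png",cv2.resize(a,None,fx=9,fy=9,interpolation=2))
E
```

```text
[508.0933757  227.10900729 376.05916493] [ 0.44160377 -0.38275438 -0.63415881]
```

View pics/5.png

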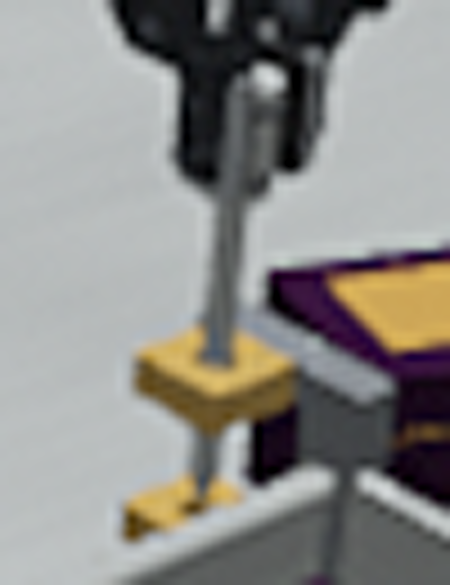

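The pin is through the upper bushing. Its tip, at (202,497), is just above the gate bushing's hole at (195,507). Continuing down gently.

>>> drive_tool(
  motion=[
    {"tx": 0, "ty": 0, "tz": 0.008, "turn": 0},
    {"tx": 0, "ty": 0, "tz": 0.008, "turn": 0},
    {"tx": 0, "ty": 0, "tz": 0.008, "turn": 0},
    {"tx": 0, "ty": 0, "tz": 0, "turn": 0},
  ],
)

```text
time_s: 13.6
position: [507.7, 227.0, 362.5]
eef_rot: [0.0, 1.0, 0.001, -0.001]
wrist_force: [-0.2, -0.4, -1.0]
opening: 20.4
grip_force: 58.7
```

>>> drive_tool(
  motion=[
    {"tx": 0, "ty": 0, "tz": 0.008, "turn": 0},
    {"tx": 0, "ty": 0, "tz": 0.008, "turn": 0},
    {"tx": 0, "ty": 0, "tz": 0.008, "turn": 0},
    {"tx": 0, "ty": 0, "tz": 0, "turn": 0},
  ],
)

```text
time_s: 14.0
position: [507.8, 227.0, 350.7]
eef_rot: [0.0, 1.0, 0.001, -0.001]
wrist_force: [0.3, -0.0, -2.3]
opening: 20.4
grip_force: 58.7
```

>>> drive_tool(
  motion=[
    {"tx": 0, "ty": 0, "tz": 0.008, "turn": 0},
    {"tx": 0, "ty": 0, "tz": 0.008, "turn": 0},
    {"tx": 0, "ty": 0, "tz": 0.008, "turn": 0},
    {"tx": 0, "ty": 0, "tz": 0, "turn": 0},
    {"tx": 0, "ty": 0, "tz": 0, "turn": 0},
  ],
)

```text
time_s: 14.5
position: [508.0, 227.1, 339.5]
eef_rot: [0.0, 1.0, 0.001, -0.0]
wrist_force: [-1.2, -0.0, -1.0]
opening: 20.1
grip_force: 58.7
```

```bash
python3 - <<'E'
from rig import r
import numpy as np,cv2
P=[];F=[]
for i in range(8):
    F.append(r.capture("scene")["frame"].astype(float));P.append(r.get_state()["position"])
f=np.mean(F,0);s=r.get_state();print(np.mean(P,0),s["wrist_force"],s["time_s"],s["qd"])
o=np.zeros((600,800,3),np.uint8)
a=f[110:175,340:390,::-1].astype(np.uint8);o[:585,:450]=cv2.resize(a,None,fx=9,fy=9,interpolation=2)
a=f[130:290,130:300,::-1].astype(np.uint8);o[:320,460:]=cv2.resize(a,None,fx=2,fy=2,interpolation=2)
cv2.imwrite("pics/6.png",o)
E
```

```text
[508.06790666 227.11070988 339.90750215] [ 0.00395719  0.25213334 -1.196482  ] 14.9 [-0.0011845   0.00191671  0.00119401  0.00138925  0.00026236 -0.00178696]
```

View pics/6.png

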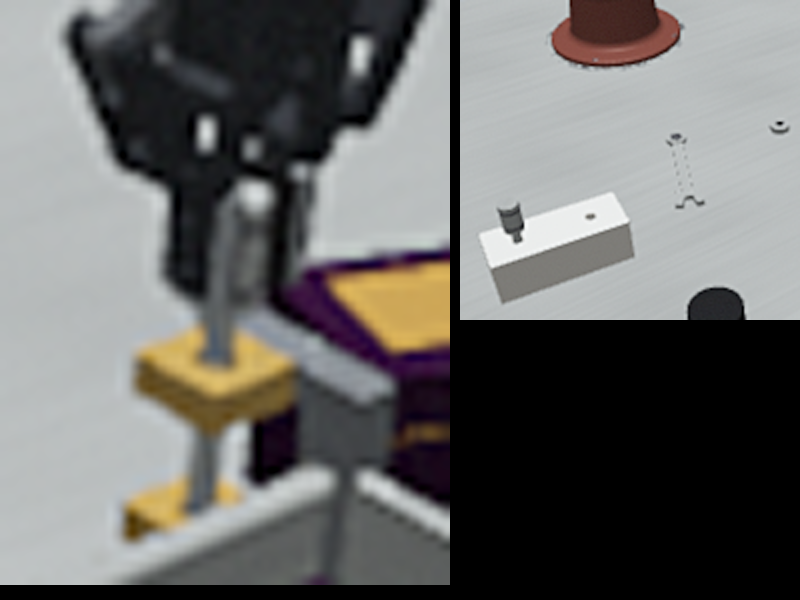

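The pin goes through both bushings without contact force. Its shoulder is about 18 mm above the upper bushing and its tip about 16 mm below the gate's bushing. The short pin is still in the rack, and the wrench and collar are untouched. Handing in.

```bash
python3 -c "
from rig import r
print(r.finish_job())"
```

```text
the job is handed in; nothing more can be done
None
```

The job is handed in at about 15 s: the gate is shut and the long pin is held through both bushings, its tip about 16 mm out below and its gripped head about 18 mm clear above (both worked out from the arm's position; the tip itself was out of view).

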